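# Phone onto the telescopic stand, post pulled up and held

### The job

I want the recipe at eye height while I cook: lift the phone out of its wooden dock, stand it in the middle of the sloped rest on the telescopic stand with its screen still facing the front, and let go of it. Then pinch the black grip on top of the post so that the red paddle is squeezed right in, pull the post straight up past its first stop to the second one (the end of its travel), and finish while still holding it up there with the paddle squeezed in, so that I can judge the height before it locks. Keep the phone seated on its rest and leave the garlic and the salt shaker where they are.

Things in the scene. Friction and masses are not known exactly. Their poses are not given: they have to be found in the camera images.
- phone: Loose phone in a dark blue case, 10 mm thick (x), 156 mm long (y), 78 mm high on its long edge (z), 0.22 kg; origin at the centre of its long lower edge face; -x is the lit screen side, +x its back. Starts upright in the dock's slot, screen towards the robot's side, its lower 20 mm in the slot; grasp it across its thickness at the middle of the upper edge and lift straight up.
- phone_screen (a point): Point on the phone's screen face, in its middle (5 mm in front of and 39 mm above the phone's origin).
- dock: Fixed light wooden dock, 70 x 126 mm, 32 mm tall, origin under its centre; upright slot along its y, 12 mm wide, slot floor 12 mm above the worktop.
- stand: Fixed telescopic stand, front to -x: dark base plate 135 (x) x 235 (y) x 13 mm, origin under its centre. At y = +70 mm the aluminium outer tube (34 x 42 mm, top 120 mm high, three pin holes in front), out of which the post slides, with the black grip on top. A side arm on the post carries the phone rest at y = -70 mm. Stand and dock may swap sides.
- rest (a point): Black phone rest on the side arm (rises with it), leaning back 15 deg. Origin: middle of the ledge floor at the foot of the back rest, 154 mm up when down; z up the rest, x back into it, y along the ledge (104 mm). Room for the phone's edge: x -17 to 0 mm, lip 10 mm high. Rest: bar 18 mm high, two prongs 60 mm high, free gap 77 mm between them. Seated phone: origin at (-5, 0, 0) mm, axes alike.
- grip (a point): Black grip head on top of the post, 28 (x) x 48 (y) x 42 mm (z), origin in its middle, 213 mm above the worktop when down; the red paddle (28 mm wide, 26 high) stands 7 mm proud of its front (-x) face. Pinch from above along x, one finger on the paddle, the other on the back face: 35 mm over all, 29 mm with the paddle in. Axes as the stand's.
- post: All that slides up: inner post, side arm, phone rest and black grip; origin on the post's axis, at worktop height when down. Axes as the stand's.
- paddle: The red release paddle in the front of the grip (part of what the post carries); origin at the grip's middle when it is out.
- paddle_in (a joint): Red release paddle: 0 out, 0.006 m fully in; a spring of 3.5 N (out) to 8 N (in) pushes it back. It draws a lock pin out of the outer tube's holes; it must be in by at least 5.3 mm or the post is locked (at 0, 0.036 or 0.072).
- post_slide (a joint): How far the post is pulled up: 0 down, 0.036 m first stop (a lock hole; not felt while the paddle is in), 0.072 m second stop, a hard end of travel. Lifting it takes about 8 N with the phone. It sinks again if the grip is let go with the paddle still in.
- garlic: Loose garlic bulb, 60 mm across, about 105 mm behind the dock's middle; bystander.
- salt_shaker: Loose salt shaker, grey cap, 44 mm across, 90 mm tall, standing behind the stand's base; bystander.
Not all that is in view belongs to the job. Of the things that look like the phone, the largest one is meant.

How it is judged (in metres and radians):
On the way, in this order (a step that is already met when the one before it is completed fails the run):
1. the phone is seated on the sloped rest, screen to the front, and let go of, with the post still down (contact force between the fingers and phone below 0.1 N and x of phone_screen in the frame of rest between -0.015 and -0.006 m and y of phone in the frame of rest between -0.025 and 0.025 m and z of phone in the frame of rest between -0.005 and 0.005 m and angle between the z axis of phone and the z axis of rest, either way round below 0.12 rad and angle between the y axis of phone and the y axis of rest, either way round below 0.12 rad and value of joint post_slide below 0.006 m), for 0.2 s.
2. the red paddle is squeezed in by the fingers while the post is still down (value of joint paddle_in above 0.0048 m and value of joint post_slide below 0.01 m and contact force between the fingers and paddle above 3 N), for 0.05 s.
At the end, for the whole second after the job is handed in: Fingers hold the post at its second stop (67 to 72 mm up) with the paddle in (at least 4.5 of 6 mm, so the lock pin carries nothing); the phone is at rest on the ledge against the back rest, screen to the front, within 25 mm of the middle, not touched by the robot (value of joint post_slide above 0.067 m and value of joint paddle_in above 0.0045 m and contact force between the fingers and paddle above 3 N and contact force between the arm and phone below 0.1 N and x of phone_screen in the frame of rest between -0.015 and -0.006 m and y of phone in the frame of rest between -0.025 and 0.025 m and z of phone in the frame of rest between -0.005 and 0.005 m and angle between the z axis of phone and the z axis of rest, either way round below 0.12 rad and angle between the y axis of phone and the y axis of rest, either way round below 0.12 rad and linear speed of phone below 0.03 m/s); the arm keeps its last pose, push and grip.
It fails at once if the post is forced up against its lock with the paddle out (value of joint post_slide between 0.007 and 0.03 m and value of joint paddle_in below 0.002 m).
It fails at once if the garlic or the salt shaker is moved or knocked over (distance of any of garlic, salt_shaker from where it was at the start of the episode above 0.03 m).
It fails at once if the phone is dropped or toppled (angle between phone's own z axis and vertical above 0.9 rad).
It also fails if it takes over 51 s, if anything falls off the work surface, if the arm or the gripper's body presses on something with over 40 N, if the wrist force passes 120 N, or if a joint passes its speed limit or range.

### The arm

A 6-joint arm with a two-finger parallel gripper is mounted at the origin on a cart in front of the work surface, level with it; the furniture and walls round the work are solid. World frame = base frame: x ahead of the robot, y to its left, z up, the work surface at z = 0. Lengths are in m, angles in degrees, forces in N, time in s.
With the tool pointing down it reaches from about 0.35 to 0.875 m from the base axis. Payload 4.2 kg.
Tool frame: the origin (TCP) lies at the very end of the fingers, on their centre line; the grasp point (between the pads) lies 19 mm behind it; z points along the fingers, y is the line along which they close (so a half turn about z gives the same grasp; the last joint's range is limited). The gripper opens to 87 mm and grips with 3 to 60 N. Pads are 19 mm wide; open, the fingers measure 117 mm over their backs; the gripper's body (75 mm by 190 mm) begins 51 mm behind the grasp point.
Start: joints at [88.327, 22.042, 0.453, 0, -68.411, -14.817], TCP at [0.177, 0.599, 0.223] pointing down, gripper open.
Joint ranges: [-179.83, 179.83], [-69.29, 118.12], [-61.27, 80.66], [-181.25, 117.63], [-171.15, -9.14], [-177.46, 177.46]. Speed limits (degrees/s): [159.86, 159.86, 180, 180, 180, 180].

### API

Orientations are given as a 3x3 rotation matrix whose columns are the frame's x, y, z axes.
In Python, from station import sense, optics, r gives the robot as it stands. The module is installed in compiled form; this text tells all that it offers.
- The arm moves only by the shell command python3 -m pendant 'ROWS' [OPENING]. ROWS is JSON, a list that holds one entry, the list of rows, each a list of 4 numbers: the shift along the tool's x, y, z normalised to -1 to 1, where 1 is 100 mm, then the turn about the tool's z normalised to -1 to 1, where 1 is 2 rad. A call has 1 to 8 rows; each row is the pose to reach, as a shift and turn from the pose commanded when the call began, along the tool's axes at that moment; what a row does not reach only later rows make up. A row lasts 1/10 s, in which the tool goes at most 50 mm and 8.59 degrees, less where a joint would pass 70% of its speed; a pose out of reach is approached as far as the arm can. A call with a number of a shift or a turn outside -1 to 1 is refused whole. A call with a gripper value outside its range is refused whole. OPENING is the closure, from 0 (fully open) to 1 (shut), set as the call begins (- or left out, the last holds). The fingers move at their own pace and stop on an object; the grip force is fixed at half the most. Time passes only in rows, so rows that repeat a pose let the fingers close. It gives the time, the measured TCP pose, the force, the opening and the grip force at its end, in the units of the state.
- sense(): the state, without advancing time (a new reading comes with each control period).
- optics.capture(name): name is "side" or "top"; returns the picture (480x640x3 uint8, red, green, blue); there is no depth.
- optics.get_calibration(name): a dict with "camera_matrix" (3x3 intrinsics, pixels), "distortion" ([k1, k2, p1, p2, k3] as OpenCV has them; the pictures are not rectified), "camera_from_world" (4x4, takes a point from world to camera coordinates). Camera axes: x right, y down, z forward; pixel columns grow to the right and rows downward; lengths in m; the calibration is good to about 2 mm. A picture is of the moment at which its call begins. get_calibration takes no time and is no camera call.
- r.finish_job(): hands the job in; it is judged then, once.
The state is a dict: "time_s": time; "joints": joint angles; "joint_velocities": joint speeds; "effort": joint torques, N m; "tcp_pos": TCP position; "ee_rot": TCP orientation; "wrist_force": force on the tool from outside, world axes, zero at the start; "moment": the same for the moment, N m; "gripper_width": opening from 0.0 (shut) to 1.0 (fully open); "gripper_force": force on a finger pad.
Only numpy, scipy, OpenCV 4.12 (cv2) and the standard library are available. Lean on these libraries where they do the work, as an engineer would, in place of code of your own. Each camera call takes 0.05 s, during which the arm holds its last target. There are 200 camera calls.

## Working session

There is one attempt and no reset: what is moved stays moved. The work goes in short steps, Python scripts to look and compute and a shell command to move; the robot and the scene stay as the last step left them, time stands still between calls to the robot, and variables do not carry over. Pictures are saved under pics/ and viewed, at most 10 in all, crops included, and the job is handed in when it is done.

```bash
mkdir -p pics; python3 - <<'E'
from station import sense, optics, r
import cv2,numpy as np
for n in("side","top"):
    im=optics.capture(n); cv2.imwrite(f"pics/{n}0.png",im[:,:,::-1]); c=optics.get_calibration(n)
    print(n,{k:np.round(np.array(v),4).tolist() for k,v in c.items()})
s=sense(); print(s)
E
```

```text
side {'camera_matrix': [[457.5311, 0.0, 324.1264], [0.0, 457.5311, 239.5127], [0.0, 0.0, 1.0]], 'distortion': [-0.0331, 0.0, 0.0, 0.0, 0.0], 'camera_from_world': [[-0.9353, -0.3528, 0.0264, 0.4668], [-0.1689, 0.3798, -0.9095, 0.2163], [0.3109, -0.8551, -0.4148, 1.0477], [0.0, 0.0, 0.0, 1.0]]}
top {'camera_matrix': [[455.9493, 0.0, 316.6444], [0.0, 455.9493, 238.484], [0.0, 0.0, 1.0]], 'distortion': [-0.0896, 0.0, 0.0, 0.0, 0.0], 'camera_from_world': [[-0.019, -0.9998, 0.0058, 0.0275], [-0.9919, 0.0181, -0.1256, 0.5184], [0.1254, -0.0081, -0.9921, 1.2311], [0.0, 0.0, 0.0, 1.0]]}
{'time_s': 0.1, 'joints': array([ 8.83277993e+01,  2.20862706e+01,  3.88341269e-01, -2.40651867e-02,
       -6.84121428e+01, -1.48150614e+01]), 'joint_velocities': array([ 0.08849224, -0.15151978,  0.07998828,  0.02986149, -0.09551614,
       -0.12910614]), 'effort': array([-6.56479619e-05, -3.91689026e+01,  1.87935823e+01,  4.23189908e+00,
        1.34850101e-02, -7.57673229e-05]), 'tcp_pos': array([0.17722914, 0.59878709, 0.22157814]), 'ee_rot': array([[ 9.58838903e-01, -2.83950276e-01, -4.46447965e-04],
       [-2.83950604e-01, -9.58837010e-01, -1.90887543e-03],
       [ 1.13954872e-04,  1.95707319e-03, -9.99998078e-01]]), 'wrist_force': array([-0.18033247,  0.65936591, -0.05028509]), 'moment': array([-5.19462005e-03, -2.35338698e-05,  3.32242007e-02]), 'gripper_force': 0.0, 'gripper_width': 0.9949035020842907}
```

View pics/top0.png

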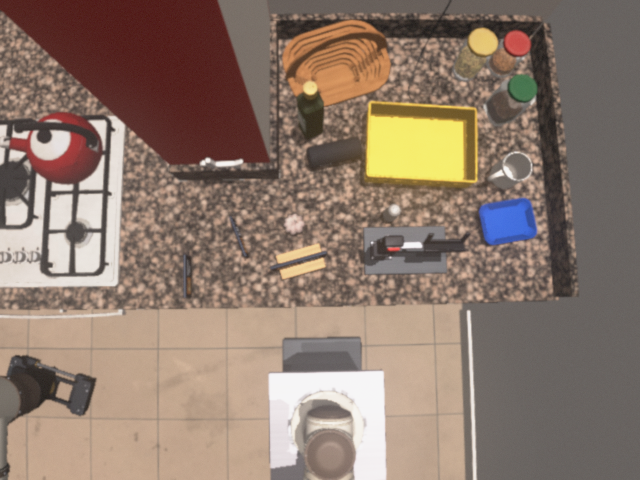

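View pics/side0.png

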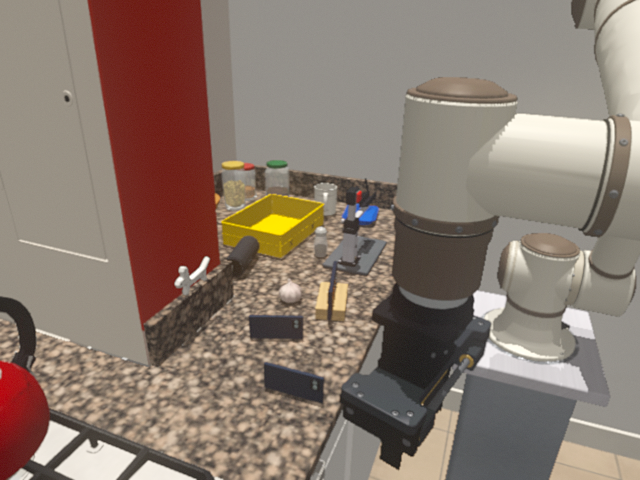

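Top view: dock with phone near (301,261), garlic (294,224), stand base centre near (405,250), salt shaker (393,213). I'll enlarge these.

```bash
python3 - <<'E'
import cv2,numpy as np
t=cv2.imread("pics/top0.png"); s=cv2.imread("pics/side0.png")
a=cv2.resize(t[195:285,260:460],None,fx=4,fy=4,interpolation=cv2.INTER_CUBIC)
cv2.imwrite("pics/c1.png",a)
b=cv2.resize(s[170:330,270:400],None,fx=3.7,fy=3.7,interpolation=cv2.INTER_CUBIC)
cv2.imwrite("pics/c2.png",b)
E
```

```text
(no output)
```

View pics/c1.png

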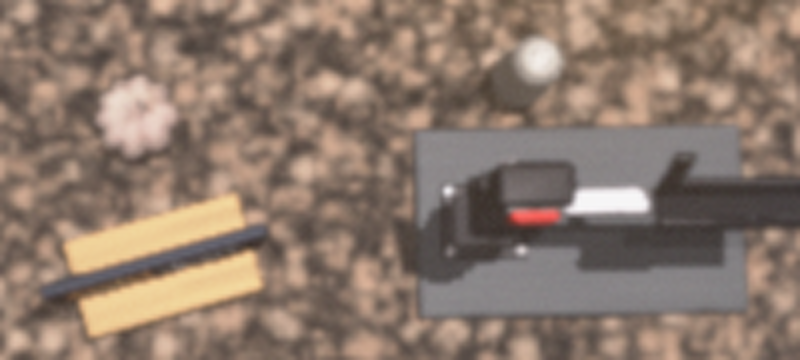

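View pics/c2.png

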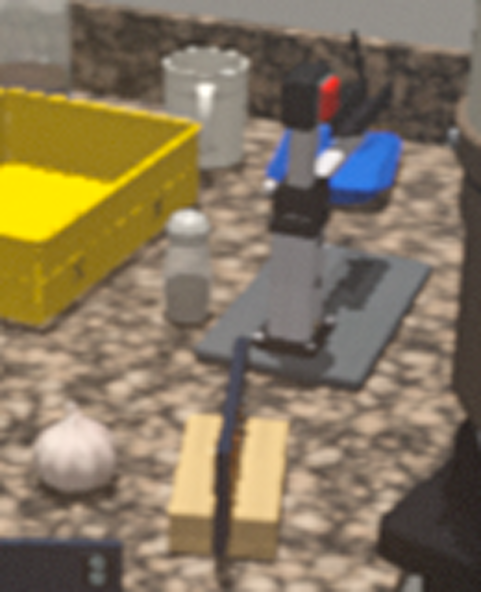

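c1: plate corners (415,130),(738,126),(748,316),(420,316); grip top (501..575,164..204) with red paddle on the front side; phone top edge (42,293)–(268,232); the dock top is the light block, corners (65,243),(238,195),(262,287),(90,338). c2 confirms that the post is on the dock side and the screen/paddle face the robot.

```bash
cat > h.py <<'E'
import numpy as np,cv2
from station import sense, optics, r
from scipy.optimize import least_squares
def proj(n,P):
    c=optics.get_calibration(n);M=np.array(c["camera_from_world"])
    return cv2.projectPoints(np.float64(P).reshape(-1,3),cv2.Rodrigues(M[:3,:3])[0],M[:3,3],np.array(c["camera_matrix"]),np.array(c["distortion"]))[0][:,0]
def place(p,L):
    a=p[2];R=np.array([[np.cos(a),-np.sin(a),0],[np.sin(a),np.cos(a),0],[0,0,1]])
    return np.float64(L)@R.T+[p[0],p[1],0]
def fit(n,L,uv,p0):
    f=least_squares(lambda p:(proj(n,place(p,L))-uv).ravel(),p0)
    return f.x,np.abs(f.fun).max(),np.round(f.fun.reshape(-1,2),1).tolist()
E
cat > m.py <<'E'
from h import *
def c1(l): return (np.array(l,float)+.5)/4-.5+[260,195]
h,w=.0675,.1175
plate=[[h,w,.013],[h,-w,.013],[-h,-w,.013],[-h,w,.013]]
S,e,res=fit("top",plate,c1([[415,130],[738,126],[748,316],[420,316]]),[.53,-.2,0]);print("stand",S,np.degrees(S[2]),res)
g=[[.014,.094,.234],[.014,.046,.234],[-.014,.046,.234],[-.014,.094,.234]]
print("grip pred c1",((proj("top",place(S,g))-[260,195])*4).round())
D,e,res=fit("top",[[.035,.063,.032],[.035,-.063,.032],[-.035,-.063,.032],[-.035,.063,.032]],c1([[65,243],[238,195],[262,283],[88,333]]),[.5,.05,.2]);print("dock",D,np.degrees(D[2]),res)
ph=[[0,.078,.090],[0,-.078,.090]]
F,e,res=fit("top",ph,c1([[43,291],[267,231]]),[.5,.05,.2]);print("phone",F,np.degrees(F[2]),res)
c=lambda P:((proj("side",P)-[270,170])*3.7).round().tolist()
print("side grip top",c(place(S,g)),"phone top",c(place(F,ph)))
t=np.radians(15);rz=[[-.005*np.cos(t)+.078*np.sin(t),-.07+y,.154+.005*np.sin(t)+.078*np.cos(t)] for y in(-.078,0,.078)]
print("seated phone top ends/mid world",place(S,rz).round(4).tolist(), "grip",place(S,[[0,.07,.213]]),"rest",place(S,[[0,-.07,.154]]))
E
python3 m.py
```

```text
stand [ 0.48411511 -0.23053711 -0.01042319] -0.5972050317228235 [[-0.5, -0.5], [0.9, -0.1], [0.4, -0.2], [-0.7, 0.8]]
grip pred c1 [[494. 159.]
 [575. 159.]
 [577. 206.]
 [495. 207.]]
dock [0.45869437 0.06360852 0.25447714] 14.580466302511327 [[-0.8, -1.0], [-0.1, -1.2], [0.8, 1.1], [0.1, 1.0]]
phone [0.45578771 0.067285   0.24431309] 13.998108680623593 [[-0.7, 0.2], [0.7, -0.2]]
side grip top [[276.0, 73.0], [296.0, 55.0], [332.0, 60.0], [313.0, 79.0]] phone top [[217.0, 447.0], [241.0, 331.0]]
seated phone top ends/mid world [[0.4979, -0.3787, 0.2306], [0.4987, -0.3007, 0.2306], [0.4996, -0.2227, 0.2306]] grip [[ 0.48484472 -0.16054091  0.213     ]] rest [[ 0.4833855  -0.30053331  0.154     ]]
```

```bash
python3 - <<'E'
import cv2
t=cv2.imread("pics/top0.png"); s=cv2.imread("pics/side0.png")
cv2.imwrite("pics/c3.png",cv2.resize(t[220:270,405:475],None,fx=10,fy=10,interpolation=cv2.INTER_CUBIC)*1)
cv2.imwrite("pics/c4.png",cv2.resize(s[175:245,325:395],None,fx=8,fy=8,interpolation=cv2.INTER_CUBIC))
E
```

```text
(no output)
```

View pics/c3.png

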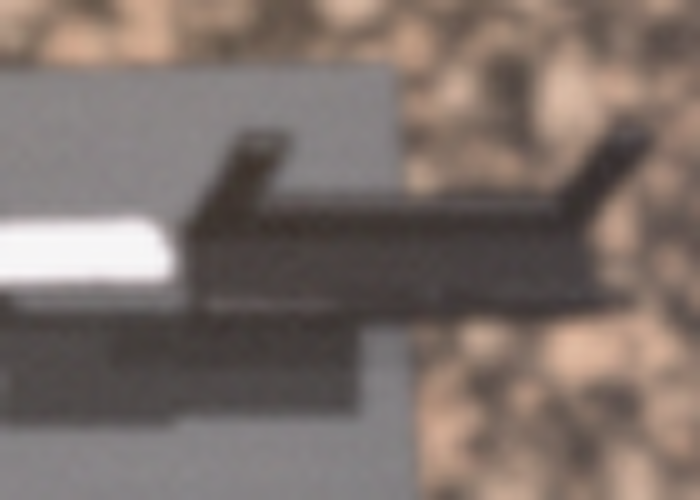

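c3 shows the rest: prong tops at (248–292,132) and (610–655,132), the bar's top edge at row ~200, lip front edge at row ~303, ledge ends about 190 and 600.

```bash
cat >> m.py <<'E'
print("---")
def rest(x,y,z,x0=0):
    return [x0+x*np.cos(t)+z*np.sin(t),-.07+y,.154-x*np.sin(t)+z*np.cos(t)]
for x0 in(-.02,-.01,0,.01):
    q=proj("top",place(S,[rest(0,.0385,.06,x0),rest(0,-.0385,.06,x0),rest(0,.052,.018,x0),rest(0,0,.018,x0),rest(-.017,0,.010,x0),rest(-.02,0,.010,x0),rest(-.017,.052,.01,x0),rest(-.017,-.052,.01,x0)]))
    print(x0,((q-[405,220])*10+4.5).round().tolist())
E
python3 m.py|sed -n '/---/,$p'
```

```text
---
-0.02 [[299.0, 238.0], [615.0, 235.0], [204.0, 301.0], [411.0, 299.0], [411.0, 374.0], [412.0, 386.0], [204.0, 377.0], [616.0, 372.0]]
-0.01 [[297.0, 196.0], [613.0, 194.0], [203.0, 261.0], [410.0, 259.0], [409.0, 334.0], [410.0, 346.0], [202.0, 336.0], [614.0, 332.0]]
0 [[296.0, 155.0], [611.0, 153.0], [201.0, 221.0], [408.0, 219.0], [407.0, 294.0], [409.0, 306.0], [201.0, 296.0], [612.0, 292.0]]
0.01 [[294.0, 114.0], [609.0, 111.0], [200.0, 181.0], [406.0, 179.0], [405.0, 254.0], [407.0, 266.0], [199.0, 256.0], [610.0, 252.0]]
```

View pics/c4.png

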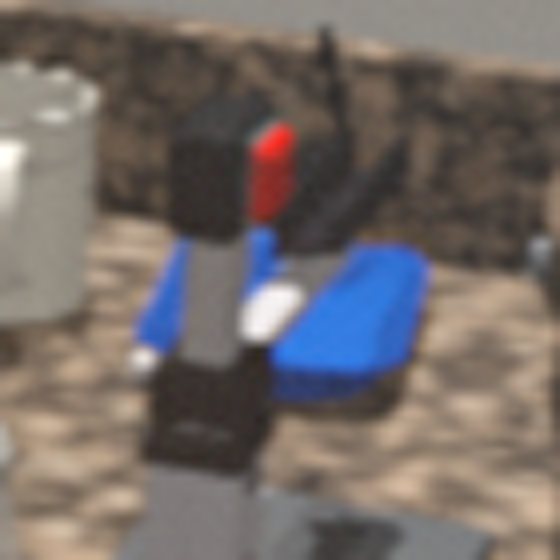

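The rest's origin matches x0≈0 in the stand frame: (0.484,−0.300,0.154), yaw −0.6°. The phone is at about (0.457,0.066), yaw 14.2°. First move is towards it, turning the tool.

```bash
cat > go.py <<'E'
# usage: go.py x y z closing_yaw_deg -> remaining row in tool axes
import sys;from h import *
a=[float(v) for v in sys.argv[1:]];s=sense();R=s["ee_rot"]
d=R.T@(np.array(a[:3])-s["tcp_pos"])*10
y=np.degrees(np.arctan2(R[1,1],R[0,1]));w=(a[3]-y+90)%180-90
print("t",round(s["time_s"],2),"tcp",s["tcp_pos"].round(4),"yaw",y.round(2),"row",d.round(3),"turn",round(-np.radians(w)/2,4),"F",s["wrist_force"].round(1),"w",round(s["gripper_width"],3),"gf",round(s["gripper_force"],1),"j6",s["joints"][5].round(1))
E
python3 -m pendant '[[[0.3,0.3,0,0.07],[0.6,0.6,0,0.14],[0.8,0.8,0,0.22],[0.9,0.9,0,0.29],[1,1,0,0.37],[1,1,0,0.44],[1,1,0,0.515],[1,1,0,0.515]]]'
python3 go.py .457 .066 .16 14.2
```

```text
time_s: 0.9
tcp_pos: [0.2448, 0.4746, 0.2222]
ee_rot: [[0.25, -0.968, -0.0], [-0.968, -0.25, -0.001], [0.001, 0.001, -1.0]]
wrist_force: [0.9, 0.8, 0.1]
gripper_width: 0.997
gripper_force: 0.0
t 0.9 tcp [0.2448 0.4746 0.2222] yaw -165.51 row [ 4.486 -1.032  0.624] turn 0.0025 F [0.9 0.8 0.1] w 0.997 gf 0.0 j6 -65.6
```

```bash
python3 -m pendant '[[[0.4,-0.1,0,0],[0.8,-0.2,0,0],[1,-0.25,0,0],[1,-0.25,0,0]]]' >/dev/null
python3 -m pendant '[[[0.4,-0.1,0,0],[0.8,-0.2,0,0],[1,-0.25,0,0],[1,-0.25,0,0]]]' >/dev/null
python3 -m pendant '[[[0.4,-0.1,0,0],[0.8,-0.2,0,0],[1,-0.25,0,0],[1,-0.25,0,0]]]' >/dev/null
python3 -m pendant '[[[0.4,-0.1,0,0],[0.8,-0.2,0,0],[1,-0.25,0.3,0],[1,-0.25,0.6,0],[1,-0.25,0.6,0]]]' >/dev/null
python3 go.py .457 .066 .15 14.2
```

```text
t 2.6 tcp [0.4395 0.1124 0.159 ] yaw -165.49 row [ 0.493 -0.054  0.091] turn 0.0027 F [ 0.4  0.8 -0.1] w 1.001 gf 0.0 j6 -20.3
```

```bash
python3 -m pendant '[[[0.25,-0.03,0.1,0],[0.49,-0.05,0.2,0.003],[0.49,-0.05,0.4,0.003],[0.49,-0.05,0.4,0.003]]]' >/dev/null
python3 go.py .457 .066 .055 14.2
python3 - <<'E'
from h import *
import cv2
im=optics.capture("side")[:,:,::-1]; im2=optics.capture("top")[:,:,::-1]
a=cv2.resize(im[200:350,230:430],(800,600),interpolation=cv2.INTER_CUBIC)
cv2.imwrite("pics/s1.png",a)
E
```

```text
t 3.0 tcp [0.4583 0.0672 0.1218] yaw -165.77 row [0.008 0.014 0.668] turn 0.0002 F [-1.3 -0.5 -0.2] w 1.001 gf 0.0 j6 -14.3
```

View pics/s1.png

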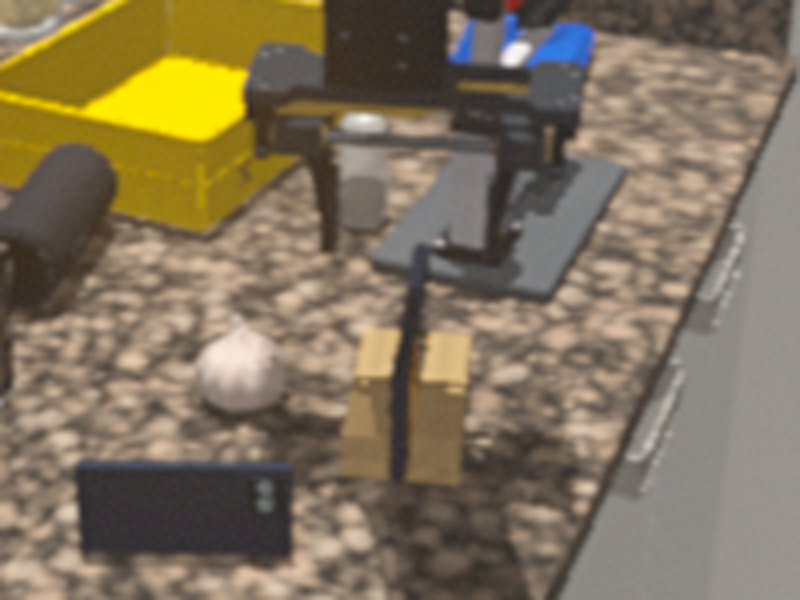

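The fingertips at (328,247) and (497,257) straddle the phone's upper edge (≈415,270), well clear of the garlic. Next: descend and close.

```bash
python3 -m pendant '[[[0,0,0.25,0],[0,0,0.5,0],[0.01,0.01,0.67,0],[0.01,0.01,0.67,0],[0.01,0.01,0.67,0]]]' >/dev/null
python3 go.py .457 .066 .055 14.2
python3 -m pendant '[[[0,0,0,0],[0,0,0,0],[0,0,0,0],[0,0,0,0],[0,0,0,0],[0,0,0,0],[0,0,0,0],[0,0,0,0]]]' 1 
python3 go.py .457 .066 .055 14.2
```

```text
t 3.6 tcp [0.4594 0.0665 0.0569] yaw -165.73 row [-0.001  0.024  0.019] turn 0.0006 F [-0.1  0.3  0.4] w 0.998 gf 0.0 j6 -14.2
time_s: 4.4
tcp_pos: [0.4582, 0.0653, 0.0555]
ee_rot: [[0.244, -0.97, -0.0], [-0.97, -0.244, -0.0], [0.0, 0.0, -1.0]]
wrist_force: [-1.1, 0.2, 0.5]
gripper_width: 0.357
gripper_force: 0.0
t 4.4 tcp [0.4582 0.0653 0.0555] yaw -165.85 row [-0.009  0.01   0.005] turn -0.0004 F [-1.1  0.2  0.5] w 0.357 gf 0.0 j6 -14.2
```

```bash

python3 -m pendant '[[[0,0,0,0],[0,0,0,0],[0,0,0,0],[0,0,0,0],[0,0,0,0],[0,0,0,0],[0,0,0,0]]]' >/dev/null
python3 go.py .457 .066 .055 14.2
```

```text
t 5.1 tcp [0.4575 0.0651 0.0554] yaw -165.85 row [-0.01   0.003  0.004] turn -0.0004 F [-4.3  0.5  1.4] w 0.112 gf 29.8 j6 -14.2
```

Gripped (≈10 mm, 30 N). Lift straight up.

```bash

python3 -m pendant '[[[0,0,-0.1,0],[0,0,-0.3,0],[0,0,-0.6,0],[0,0,-1,0],[0,0,-1,0]]]' >/dev/null
python3 -m pendant '[[[0,0,-0.3,0],[0,0,-0.6,0],[0,0,-0.9,0],[0,0,-1,0]]]' >/dev/null
python3 -m pendant '[[[0,0,-0.3,0],[0,0,-0.6,0],[0,0,-0.8,0],[0,0,-0.8,0]]]' >/dev/null
python3 go.py .477 -.3005 .33 -0.6
```

```text
t 6.4 tcp [0.4594 0.0658 0.3373] yaw -165.86 row [3.595 0.725 0.066] turn 0.1286 F [-0.1 -0.6 -2.3] w 0.117 gf 29.9 j6 -14.2
```

```bash

python3 -m pendant '[[[0.2,0.05,0,0.03],[0.5,0.1,0,0.06],[0.8,0.16,0,0.095],[1,0.2,0,0.129],[1,0.2,0,0.129]]]' >/dev/null
python3 -m pendant '[[[0.3,0,0,0],[0.6,0,0,0],[0.9,0,0,0],[1,0,0,0]]]' >/dev/null
python3 -m pendant '[[[0.3,0,0,0],[0.6,0,0,0],[0.9,0,0,0],[1,0,0,0],[1,0,0,0]]]' >/dev/null
python3 go.py .477 -.3005 .33 -0.6
```

```text
t 7.8 tcp [ 0.461  -0.2365  0.3341] yaw 179.3 row [ 0.638 -0.168  0.04 ] turn -0.0009 F [ 0.8  0.6 -1.6] w 0.114 gf 29.9 j6 8.5
```

```bash

python3 -m pendant '[[[0.3,-0.08,0,0],[0.5,-0.13,0,0],[0.64,-0.17,0,-0.001],[0.64,-0.17,0.4,-0.001],[0.64,-0.17,0.8,-0.001],[0.64,-0.17,1,-0.001],[0.64,-0.17,1,-0.001],[0.64,-0.17,1,-0.001]]]' >/dev/null
python3 go.py .477 -.3005 .20 -0.6
python3 - <<'E'
from h import *
im=optics.capture("side")[:,:,::-1]; im2=optics.capture("top")[:,:,::-1]
a=cv2.resize(im[150:260,300:410],(600,600),interpolation=cv2.INTER_CUBIC)
cv2.imwrite("pics/s2.png",a); cv2.imwrite("pics/t2.png",im2)
E
```

```text
t 8.6 tcp [ 0.4781 -0.3003  0.2364] yaw 179.57 row [0.002 0.011 0.364] turn 0.0015 F [-0.   0.2 -1.9] w 0.115 gf 29.9 j6 15.2
```

View pics/s2.png

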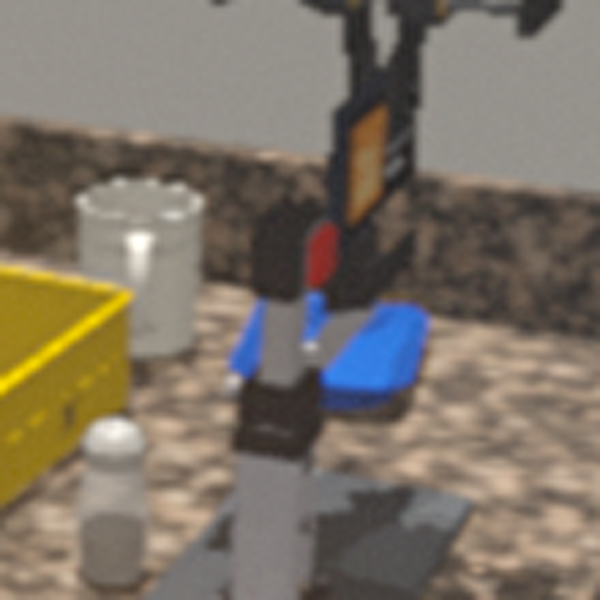

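The phone is upright in the fingers with its lit screen (370,165) to the front, above the rest behind the grip. Lowering it until contact.

```bash

python3 -m pendant '[[[0,0,0.1,0],[0,0.01,0.2,0.001],[0,0.01,0.29,0.001],[0,0.01,0.31,0.001],[0,0.01,0.31,0.001],[0,0.01,0.31,0.001]]]' >/dev/null
python3 go.py .477 -.3005 .20 -0.6
python3 -m pendant '[[[0,0,0.02,0],[0,0,0.02,0]]]' >/dev/null
python3 go.py .477 -.3005 .20 -0.6
python3 -m pendant '[[[0,0,0.02,0],[0,0,0.02,0]]]' >/dev/null
python3 go.py .477 -.3005 .20 -0.6
```

```text
t 9.3 tcp [ 0.4765 -0.3008  0.2047] yaw 179.37 row [-0.003 -0.005  0.047] turn -0.0003 F [ 0.2 -0.8 -1.7] w 0.114 gf 29.9 j6 15.1
t 9.5 tcp [ 0.4763 -0.3006  0.2025] yaw 179.36 row [-0.001 -0.007  0.025] turn -0.0003 F [ 0.2  0.1 -2.3] w 0.111 gf 29.9 j6 15.1
t 9.7 tcp [ 0.4765 -0.3007  0.2008] yaw 179.38 row [-0.002 -0.005  0.008] turn -0.0002 F [-0.7  0.1 -1.5] w 0.108 gf 29.9 j6 15.1
```

```bash

for i in 1 2 3; do :; done
python3 -m pendant '[[[0,0,0.01,0],[0,0,0.01,0]]]' | grep force
python3 -m pendant '[[[0,0,0.01,0],[0,0,0.01,0]]]' | grep force
python3 -m pendant '[[[0,0,0.01,0],[0,0,0.01,0]]]' | grep force
python3 go.py .477 -.3005 .20 -0.6
```

```text
wrist_force: [-0.5, 1.9, 3.8]
gripper_force: 29.9
wrist_force: [-1.8, 3.1, 6.8]
gripper_force: 29.9
wrist_force: [-0.8, 3.6, 10.7]
gripper_force: 29.9
t 10.3 tcp [ 0.4771 -0.301   0.2004] yaw 179.43 row [-0.005  0.001  0.004] turn 0.0003 F [-0.8  3.6 10.7] w 0.112 gf 29.9 j6 15.1
```

Contact exactly where predicted (phone on ledge floor). Back off 2 mm and open.

```bash

python3 -m pendant '[[[0,0,-0.02,0],[0,0,-0.02,0]]]' | grep force
python3 -m pendant '[[[0,0,0,0],[0,0,0,0],[0,0,0,0],[0,0,0,0],[0,0,0,0],[0,0,0,0],[0,0,0,0],[0,0,0,0]]]' 0 >/dev/null
python3 -m pendant '[[[0,0,0,0],[0,0,0,0],[0,0,0,0],[0,0,0,0],[0,0,0,0],[0,0,0,0],[0,0,0,0],[0,0,0,0]]]' 0 >/dev/null
python3 go.py .484 -.1605 .194 -0.6
python3 - <<'E'
from h import *
im=optics.capture("side")[:,:,::-1]; im2=optics.capture("top")[:,:,::-1]
a=cv2.resize(im[160:260,300:400],(500,500),interpolation=cv2.INTER_CUBIC)
b=cv2.resize(im2[210:280,360:500],(800,400),interpolation=cv2.INTER_CUBIC)
cv2.imwrite("pics/s3.png",a);cv2.imwrite("pics/t3.png",b)
E
```

```text
wrist_force: [0.4, 0.6, 5.2]
gripper_force: 29.9
t 12.1 tcp [ 0.4763 -0.3007  0.1995] yaw 179.37 row [-1.402 -0.061  0.055] turn -0.0002 F [0.2 0.3 0.4] w 1.001 gf 0.0 j6 15.1
```

View pics/s3.png

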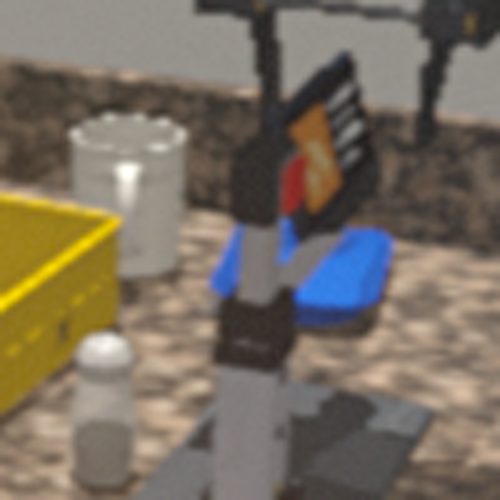

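The phone leans back on the rest, screen to the front, free of the fingers. Raise, then move over the grip, and take an unobstructed top view.

```bash

python3 -m pendant '[[[0,0,-0.2,0],[0,0,-0.5,0],[0,0,-0.8,0],[0,0,-1,0]]]' >/dev/null
python3 -m pendant '[[[-0.3,0,0,0],[-0.6,0,0,0],[-0.9,0,0,0],[-1,0,0,0]]]' >/dev/null
python3 -m pendant '[[[-0.2,-0.06,0,0],[-0.4,-0.08,0,0],[-0.4,-0.08,0,0],[-0.4,-0.08,0,0]]]' >/dev/null
python3 go.py .484 -.1605 .194 -0.6
python3 - <<'E'
from h import *
im2=optics.capture("top")[:,:,::-1]; im=optics.capture("side")[:,:,::-1]
b=cv2.resize(im2[210:280,360:500],(800,400),interpolation=cv2.INTER_CUBIC)
a=cv2.resize(im[160:235,310:410],(800,600),interpolation=cv2.INTER_CUBIC)
cv2.imwrite("pics/t4.png",b);cv2.imwrite("pics/s4.png",a)
E
```

```text
t 13.4 tcp [ 0.486  -0.1609  0.2996] yaw 179.41 row [-0.004  0.02   1.056] turn 0.0 F [-0.2 -0.2 -0.1] w 0.999 gf 0.0 j6 -0.5
```

View pics/t4.png

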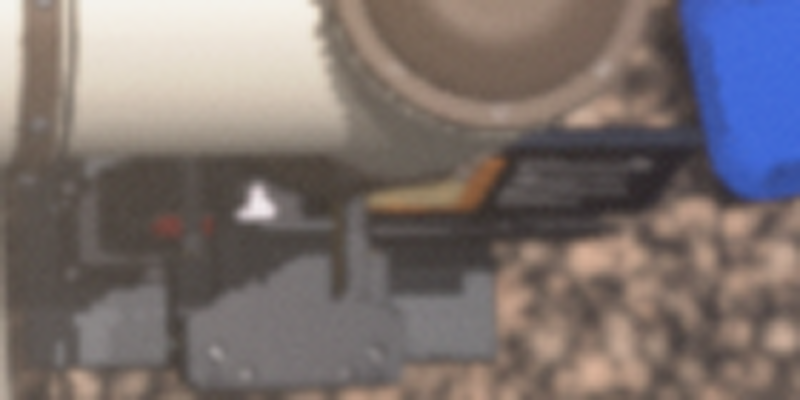

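The phone is seated with its upper edge around row 130–145, right corner about (705,130). Red paddle visible at u≈155–213, row 225, on both sides of the front finger (≈192). Comparing with predictions.

```bash
cat >> m.py <<'E'
print("+++")
f=lambda P:((proj("top",place(S,P))-[360,210]+.5)*5.714).round().tolist()
print("phone front top corners",f([rest(-.01,y,.078) for y in(.078,-.078)]),"back top",f([rest(0,y,.078) for y in(.078,-.078)]),"front bottom visible(lip)",f([rest(-.01,y,.0) for y in(.078,-.078)]))
print("paddle top corners",f([[-.021,.084,.226],[-.021,.056,.226]]),"low",f([[-.021,.084,.2],[-.021,.056,.2]]),"stand axis grip",place(S,[[-.0005,.07,.213]]))
E
python3 m.py|sed -n '/+++/,$p'
```

```text
+++
phone front top corners [[345.0, 152.0], [716.0, 149.0]] back top [[342.0, 130.0], [712.0, 127.0]] front bottom visible(lip) [[307.0, 220.0], [656.0, 217.0]]
paddle top corners [[161.0, 232.0], [228.0, 231.0]] low [[151.0, 238.0], [217.0, 237.0]] stand axis grip [[ 0.48434475 -0.1605357   0.213     ]]
```

```bash

python3 -m pendant '[[[0,0,0.2,0],[0,0,0.5,0],[-0.01,0.01,0.8,0],[-0.02,0.01,1,0],[-0.02,0.01,1,0],[-0.02,0.01,1,0]]]' >/dev/null
python3 go.py .4848 -.159 .193 -0.6
python3 -m pendant '[[[0,0,0.05,0],[0,0,0.05,0],[0,0,0.05,0],[0,0,0.05,0],[0,0,0.05,0]]]' 0.6 >/dev/null
python3 go.py .4848 -.159 .193 -0.6
python3 -m pendant '[[[0,0,0,0],[0,0,0,0],[0,0,0,0]]]' 0.6 >/dev/null
python3 go.py .4848 -.159 .193 -0.6
```

```text
t 14.1 tcp [ 0.4853 -0.1595  0.2001] yaw 179.34 row [-0.005  0.005  0.071] turn -0.0005 F [ 0.7 -0.2  0.4] w 1.0 gf 0.0 j6 -0.7
t 14.6 tcp [ 0.4851 -0.1587  0.1949] yaw 179.38 row [0.003 0.003 0.019] turn -0.0002 F [0.6 0.8 0.7] w 0.63 gf 0.0 j6 -0.8
t 14.9 tcp [ 0.4831 -0.1587  0.1943] yaw 179.36 row [ 0.002 -0.017  0.013] turn -0.0004 F [-4.8  0.6  3.5] w 0.423 gf 2.4 j6 -0.8
```

The front finger met the paddle first, as it should. Closing fully.

```bash

python3 -m pendant '[[[0,0,0,0],[0,0,0,0],[0,0,0,0],[0,0,0,0],[0,0,0,0],[0,0,0,0]]]' 1 >/dev/null
python3 go.py .4848 -.159 .193 -0.6
```

```text
t 15.5 tcp [ 0.4836 -0.1587  0.1944] yaw 179.38 row [ 0.003 -0.012  0.014] turn -0.0002 F [-5.   0.9  2.6] w 0.329 gf 30.0 j6 -0.7
```

Opening 28.6 mm: paddle fully in. Relieve the small side load, then pull up.

```bash

python3 -m pendant '[[[0,0.01,0,0],[0,0.01,0,0],[0,0.01,0,0]]]' >/dev/null
python3 go.py .4848 -.159 .193 -0.6
python3 -m pendant '[[[0,0.01,-0.03,0],[0,0.01,-0.06,0],[0,0.01,-0.1,0],[0,0.01,-0.15,0],[0,0.01,-0.2,0],[0,0.01,-0.2,0]]]' >/dev/null
python3 go.py .4848 -.159 .193 -0.6
```

```text
t 15.8 tcp [ 0.4836 -0.1587  0.1944] yaw 179.38 row [ 0.003 -0.012  0.014] turn -0.0002 F [-3.7  0.8  1.5] w 0.327 gf 30.0 j6 -0.8
t 16.4 tcp [ 0.4836 -0.1587  0.2157] yaw 179.38 row [ 0.003 -0.012  0.227] turn -0.0001 F [ 3.4 -0.4 -4.2] w 0.326 gf 30.0 j6 -0.8
```

```bash

python3 -m pendant '[[[0,0,-0.03,0],[0,0,-0.08,0],[0,0,-0.14,0],[0,0,-0.2,0],[0,0,-0.26,0],[0,0,-0.32,0],[0,0,-0.38,0],[0,0,-0.4,0]]]' >/dev/null
python3 go.py .4848 -.159 .2664 -0.6
python3 -m pendant '[[[0,0,-0.03,0],[0,0,-0.06,0],[0,0,-0.08,0],[0,0,-0.08,0]]]' >/dev/null
python3 go.py .4848 -.159 .2664 -0.6
python3 -m pendant '[[[0,0,-0.02,0],[0,0,-0.02,0]]]' >/dev/null
python3 go.py .4848 -.159 .2664 -0.6
```

```text
t 17.2 tcp [ 0.4835 -0.1587  0.2551] yaw 179.38 row [ 0.003 -0.013 -0.113] turn -0.0002 F [ 5.8 -1.7 -8.9] w 0.33 gf 30.0 j6 -0.8
t 17.6 tcp [ 0.4836 -0.1587  0.2629] yaw 179.38 row [ 0.003 -0.013 -0.035] turn -0.0002 F [ 5.4 -2.2 -6.5] w 0.328 gf 30.0 j6 -0.8
t 17.8 tcp [ 0.4835 -0.1587  0.2648] yaw 179.38 row [ 0.003 -0.013 -0.016] turn -0.0002 F [ 5.3 -1.3 -7.1] w 0.33 gf 30.0 j6 -0.8
```

```bash

python3 -m pendant '[[[0,0,-0.01,0],[0,0,-0.01,0]]]' >/dev/null; python3 go.py .4848 -.159 .2664 -0.6
python3 -m pendant '[[[0,0,-0.01,0],[0,0,-0.01,0]]]' >/dev/null; python3 go.py .4848 -.159 .2664 -0.6
python3 -m pendant '[[[0,0,-0.01,0],[0,0,-0.01,0]]]' >/dev/null; python3 go.py .4848 -.159 .2664 -0.6
```

```text
t 18.0 tcp [ 0.4836 -0.1587  0.2657] yaw 179.38 row [ 0.003 -0.012 -0.007] turn -0.0002 F [ 4.6 -2.7 -7.4] w 0.331 gf 30.0 j6 -0.8
t 18.2 tcp [ 0.4835 -0.1587  0.2664] yaw 179.37 row [ 0.003 -0.013  0.   ] turn -0.0002 F [ 5.3 -1.9 -7.5] w 0.329 gf 30.0 j6 -0.8
t 18.4 tcp [ 0.4835 -0.1586  0.2664] yaw 179.36 row [ 0.004 -0.013  0.   ] turn -0.0004 F [  7.3  -4.1 -11.9] w 0.329 gf 30.0 j6 -0.8
```

The hard stop was felt exactly 72 mm up, with no slip. A numerical check that the phone rose with its rest, then hand in.

```bash

python3 -m pendant '[[[0,0,0,0],[0,0,0,0],[0,0,0,0],[0,0,0,0],[0,0,0,0]]]' >/dev/null; python3 go.py .4848 -.159 .2664 -0.6
cat >> m.py <<'E'
print("===")
def orange(bgr):
    h=cv2.cvtColor(bgr,cv2.COLOR_BGR2HSV); m=cv2.inRange(h,(6,130,120),(19,255,255))
    n,l,st,c=cv2.connectedComponentsWithStats(m); k=1+np.argmax(st[1:,4]); return c[k].round(1),st[k].tolist()
a=cv2.imread("pics/s4.png");a=cv2.resize(a,(100,75),interpolation=cv2.INTER_AREA)
b=optics.capture("side")[:,:,::-1]; c0,s0=orange(a); print("down",c0+[310,160],s0); b=np.ascontiguousarray(b[110:235,310:410]); c1_,s1=orange(b); print("up",c1_+[310,110],s1)
P=np.array([rest(-.01,.03,.039)]); print(proj("side",place(S,P)),proj("side",place(S,P)+[0,0,.072]))
E
python3 m.py|sed -n '/===/,$p'
```

```text
t 18.9 tcp [ 0.4835 -0.1586  0.2665] yaw 179.36 row [ 0.003 -0.013  0.001] turn -0.0003 F [  7.2  -2.9 -12.2] w 0.327 gf 30.0 j6 -0.8
===
down [362.7 191. ] [48, 21, 10, 21, 113]
up [366.  170.6] [53, 52, 7, 17, 43]
[[362.97281818 190.38074744]] [[364.4917981  166.60305127]]
```

```bash
python3 -c "
from station import r
print(r.finish_job())"
```

```text
the job is handed in; nothing more can be done
None
```

The job is handed in: the phone is seated screen-forward on the rest, and the arm holds the post at its second stop (72 mm up) with the paddle fully squeezed in; the final check on the phone was a partly occluded side image, which showed it rising with the rest.

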